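# Switch the seesaw gate of the capsule sorter and feed two capsules down the other chute

### The job

The yellow seesaw gate of the sorter is set to one chute: rock it over its pivot so that it feeds the other chute, and only then push the two brass capsules waiting in the blue feed lane along it and over the lip, so that both run down that other chute into its tray. Do it with the fingertips alone: a capsule is pushed, never lifted or carried. Leave everything else on the bench where it stands.

Things in the scene. Friction and masses are not known exactly. Their poses are not given: they have to be found in the camera images.
- sorter: gravity sorter screwed to the bench; origin on the bench under the lip of its feed lane, x axis = feed direction (away from the robot), y to the left along the seesaw gate, z up. Its sheet metal is slick (friction about 0.18)
- feed_lip (a point): middle of the blue lane's floor at its lip, 212 mm above the bench, axes as the sorter's. The level lane runs from x = -140 mm (open end) to the lip, 38 mm wide between rails only 7 mm high and 5 mm thick. A capsule pushed over half its width past the lip drops about 27 mm on the middle of the gate
- gate_pivot (a point): pivot of the gate, along the sorter's x: 36 mm beyond the lip, 185 mm above the bench. The gate hangs in a well, open above and at both ends, from the lip to 72 mm beyond it, between a back plate 206 mm high and a clear front guard 4 mm thick and 215 mm high; both reach 85 mm to either side of the pivot
- gate (a joint): tilt of the seesaw gate, rad: +0.55 = left (+y) end up, right end down, parts run into the right chute; -0.55 = right end up, left end down, parts run into the left chute. It rests only on these two stops; once past 0 it falls over to the other stop by its weight. Under 1 N on the raised end tips it
- gate_left (a point): top face of the yellow gate plate 65 mm to the left (+y) of the pivot, on its middle line. The plate is 64 mm (x) by 140 mm (y) by 4 mm, centred on the pivot. This point is 34 mm above the pivot when the left end is up, 34 mm below it when down
- gate_right (a point): the same, 65 mm to the right (-y) of the pivot
- gate_weight (a point): centre of the black tumbler weight, a cylinder 36 mm across and 30 mm long lying along the sorter's x, on a short arm 35 mm above the pivot, outside the front guard (its middle 103 mm beyond the lip); it tilts with the gate, leaning over the lowered end
- tray_left: blue open tray under the end of the left chute, fixed, 150 mm (x) by 190 mm (y), walls 50 mm high and 4 mm thick; origin under its middle; axes as the sorter's. One earlier capsule already lies in it and may be knocked by new ones
- tray_right: the same under the end of the right chute, also with one earlier capsule in it
- capsule_front: brass sensor capsule, a flat round puck 32 mm across and 20 mm high, 70 g (may vary by a third), white disc in its top face and a dark band round it; the one of the two in the feed lane that stands nearer the lip; origin at the centre of its underside
- capsule_front_center (a point): centre of that capsule
- capsule_rear: brass sensor capsule, a flat round puck 32 mm across and 20 mm high, 70 g (may vary by a third), white disc in its top face and a dark band round it; the one in the feed lane farther from the lip; origin at the centre of its underside
- capsule_rear_center (a point): centre of that capsule
- gauge: bystander: dial pressure gauge lying face up, 63 mm across and 29 mm high with a brass stem, beside the feed lane on the bench
- adapter: bystander: steel hex adapter standing beside the feed lane on the bench, 25 mm across, 34 mm high
- wrench: bystander: wrench 170 mm long lying on the bench
- deadweight: bystander: steel test weight, 70 mm across, 42 mm high, with a small knob on top, to the right
- spirit_bottle: bystander: white bottle with red cap, 60 mm across, 150 mm high, to the right
- handheld: bystander: black handheld calibrator with yellow keys, 280 by 130 by 55 mm, to the left

How it is judged:
On the way, in this order (a step that is already met when the one before it is completed fails the run):
1. the gate rests on its other stop while both capsules still stand in the feed lane (distance of gate_left from where it was at the start of the episode above 0.0357 m and (value of joint gate above 0.48 rad or value of joint gate below -0.48 rad) and x of each of capsule_front_center, capsule_rear_center in the frame of sorter below -0.004 m), for 0.3 s.
2. both capsules are in the tray of the other chute (distance of gate_left from where it was at the start of the episode above 0.0357 m and (value of joint gate above 0.48 rad or value of joint gate below -0.48 rad) and ((value of joint gate below -0.48 rad and x of capsule_front_center in the frame of tray_left between -0.073 and 0.073 m and y of capsule_front_center in the frame of tray_left between -0.093 and 0.093 m and z of each of capsule_front_center, capsule_rear_center in the frame of tray_left below 0.05 m and x of capsule_rear_center in the frame of tray_left between -0.073 and 0.073 m and y of capsule_rear_center in the frame of tray_left between -0.093 and 0.093 m) or (value of joint gate above 0.48 rad and x of capsule_front_center in the frame of tray_right between -0.073 and 0.073 m and y of capsule_front_center in the frame of tray_right between -0.093 and 0.093 m and z of each of capsule_front_center, capsule_rear_center in the frame of tray_right below 0.05 m and x of capsule_rear_center in the frame of tray_right between -0.073 and 0.073 m and y of capsule_rear_center in the frame of tray_right between -0.093 and 0.093 m))), for 0.2 s.
At the end, for the whole second after the job is handed in: the gate rests on the stop opposite to the one it started on (tilt over 0.48 rad), and both capsules lie at rest inside the tray of the chute that the gate now feeds, below the tray's rim (all of step 2 and linear speed of each of capsule_front, capsule_rear below 0.02 m/s and velocity of joint gate between -0.05 and 0.05 rad/s); the robot touches nothing.
It fails at once if a capsule is lifted more than 15 mm above its place in the lane (z of any of capsule_front_center, capsule_rear_center in the frame of sorter above 0.237 m).
It fails at once if a capsule is carried: the fingers touch it more than 90 mm to the side of the lane's middle line ((contact force between the fingers and capsule_front above 0.3 N and (y of capsule_front_center in the frame of sorter above 0.09 m or y of capsule_front_center in the frame of sorter below -0.09 m)) or (contact force between the fingers and capsule_rear above 0.3 N and (y of capsule_rear_center in the frame of sorter above 0.09 m or y of capsule_rear_center in the frame of sorter below -0.09 m))).
It fails at once if another thing on the bench is moved more than 20 mm (distance of any of gauge, adapter, wrench, deadweight, spirit_bottle, handheld from where it was at the start of the episode above 0.02 m).
It also fails if it takes over 48 s, if anything falls off the work surface, if the arm or the gripper's body presses on something with over 40 N, if the wrist force passes 120 N, or if a joint passes its speed limit or range.

### The arm

A 7-joint arm with a two-finger parallel gripper is mounted at the origin on the work surface. World frame = base frame: x ahead of the robot, y to its left, z up, the work surface at z = 0. Lengths are in m, angles in rad, forces in N, time in s.
With the tool pointing down it reaches from about 0.35 to 0.9 m from the base axis. Payload 8.1 kg.
Tool frame: the origin (TCP) lies between the finger pads; the fingertips stand ahead of it and the grasp point (between the pads) is the TCP (arm.nose_length is the z of the fingertips in the tool frame, in m); z points along the fingers, y is the line along which they close (so a half turn about z gives the same grasp; the last joint's range is limited). The gripper opens to 92 mm and grips with 3 to 60 N. Pads are 19 mm wide; open, the fingers measure 130 mm over their backs; the gripper's body (75 mm by 190 mm) begins 47 mm behind the grasp point.
Start: joints at [1.24, 0.434, 0.025, 1.573, -0.012, 1.134, -0.075], TCP at [0.141, -0.609, 0.246] pointing down, gripper open.
Joint ranges: [-2.62, 2.62], [-0.44, 2.09], [-1.27, 1.32], [0.08, 2.57], [-1.32, 4.46], [0.12, 2], [-2.74, 2.74]. Speed limits (rad/s): [2.22, 2.22, 3.01, 3.01, 3.14, 3.14, 3.14].

### API

Orientations are given as a rotation vector (axis times angle).
In Python, from cell import sensors, optics, arm gives the robot as it stands.
- The arm moves only by the tool arm_command, never from a script. Its argument "deltas" is one flat list of numbers, 7 for each row, row after row: the turn, a rotation vector about the world's x, y, z as a fraction of full scale, then the shift along the world's x, y, z as a fraction of full scale, then the finger opening in mm, from 0 to 91.8. In form: [wx, wy, wz, dx, dy, dz, fingers, wx, wy, wz, dx, dy, dz, fingers, ...]. A call has 1 to 20 rows; each row is the pose to reach, as a shift and turn from the pose commanded when the call began; what a row does not reach only later rows make up. Full scale, the value 1, is 1 m for a shift and 90 degrees for a turn. A row lasts 1/10 s, in which the tool goes at most 50 mm and 8.59 degrees, less where a joint would pass 70% of its speed; a pose out of reach is approached as far as the arm can. A call with a number of a shift or a turn outside -1 to 1 is refused whole. A call with a gripper value outside its range is refused whole. The fingers move at their own pace and stop on an object; "force" is the grip in N (left out, the last holds). Time passes only in rows, so rows that repeat a pose let the fingers close. It gives the time, the measured TCP pose, the force, the opening and the grip force at its end, in the units of the state.
- sensors.observe(): the state, without advancing time (a new reading comes with each control period).
- optics.get_image(name): name is "scene" or "top" or "wrist"; returns the picture (400x640x3 uint8, blue, green, red); there is no depth.
- optics.calibration(name): a dict with "camera_matrix" (3x3 intrinsics, pixels), "D" ([k1, k2, p1, p2, k3] as OpenCV has them; the pictures are not rectified), "rvec" (rotation vector, rad) and "tvec" (3), from world to camera coordinates, as OpenCV has them. Camera axes: x right, y down, z forward; pixel columns grow to the right and rows downward; lengths in m; the calibration is good to about 2 mm. A picture is of the moment at which its call begins: read the wrist's pose just before it. calibration takes no time and is no camera call; for the wrist camera it gives the pose at the moment of the call.
- arm.sign_off(): hands the job in; it is judged then, once.
The state is a dict: "clock": time; "joints": joint angles; "dq": joint speeds; "joint_efforts": joint torques, N m; "position": TCP position; "ee_rot": TCP orientation; "force": force on the tool from outside, world axes, zero at the start; "ft_torque": the same for the moment, N m; "width": opening from 0.0 (shut) to 1.0 (fully open); "gripper_force": force on a finger pad.
Only numpy, scipy, OpenCV 4.12 (cv2) and the standard library are available. Lean on these libraries where they do the work, as an engineer would, in place of code of your own. Each camera call takes 0.05 s, during which the arm holds its last target. There are 200 camera calls.

## Working session

There is one attempt and no reset: what is moved stays moved. The work goes in short steps, Python scripts to look and compute and a tool call to move; the robot and the scene stay as the last step left them, time stands still between calls to the robot, and variables do not carry over. Pictures are saved under pics/ and viewed, at most 10 in all, crops included, and the job is handed in when it is done.

Besides the shell and the picture viewer there is one more tool, called after "Call:" by a JSON object that holds its "method" and its "body", one argument or row to a line. arm_command: Moves the arm, as the interface text tells. Its arguments: {"type":"object","properties":{"deltas":{"type":"array","items":{"type":"number"}},"force":{"type":"number"}},"required":["deltas"]}

```bash
mkdir -p pics; python3 - <<'E'
from cell import sensors, optics, arm
import cv2
s=sensors.observe();print(s['clock'],s['position'],s['ee_rot'],s['width'],arm.nose_length)
for n in('scene','top'):
    cv2.imwrite(f'pics/{n}0.png',optics.get_image(n)); c=optics.calibration(n);print(n,c)
E
```

```text
0.0 [ 0.14099864 -0.60839016  0.24493473] [-3.11969800e+00 -3.56799689e-01  4.84159963e-04] 1.0013735401131405 0.019
scene {'camera_matrix': array([[421.01348684,   0.        , 314.69248808],
       [  0.        , 421.01348684, 198.59420166],
       [  0.        ,   0.        ,   1.        ]]), 'D': array([0.00385776, 0.        , 0.        , 0.        , 0.        ]), 'rvec': array([ 1.95956478,  1.77604987, -0.56585443]), 'tvec': array([-0.0286248 , -0.34189808,  1.74613639])}
top {'camera_matrix': array([[425.42561792,   0.        , 327.43517833],
       [  0.        , 425.42561792, 201.24275709],
       [  0.        ,   0.        ,   1.        ]]), 'D': array([-0.09387558,  0.        ,  0.        ,  0.        ,  0.        ]), 'rvec': array([ 2.13945442, -2.20239962,  0.14540755]), 'tvec': array([-0.01540191,  0.52851533,  1.40987026])}
```

View pics/scene0.png

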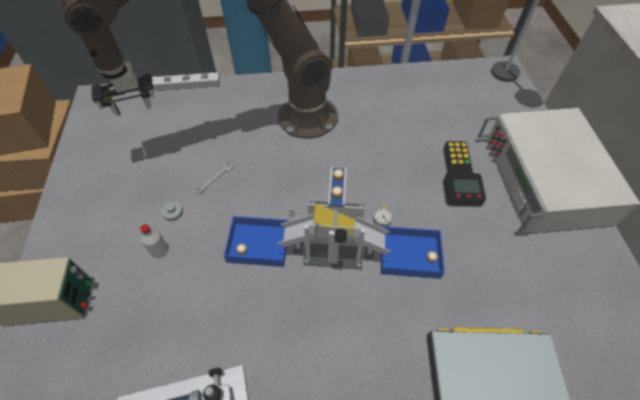

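View pics/top0.png

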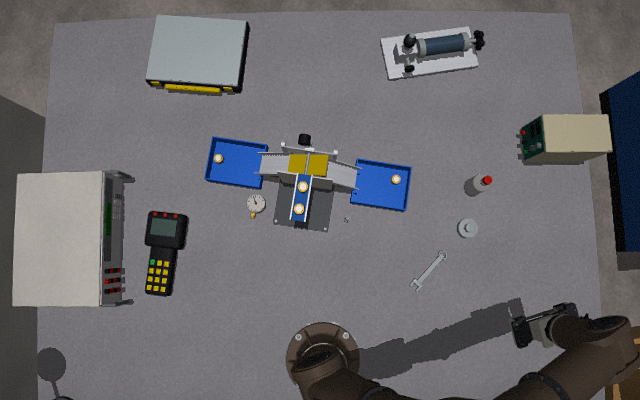

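The scene view shows the sorter at about (335,215), the lane with two capsules at (338,174) and (337,191), and the black weight at (341,235). In the top view the capsules are at (303,187) and (299,209), the gate at (308,163), and the weight at (304,139). I'll enlarge both.

```bash
python3 - <<'E'
import cv2,numpy as np
a=cv2.imread('pics/top0.png')[120:240,230:370];b=cv2.imread('pics/scene0.png')[160:280,265:405]
f=lambda i:cv2.resize(i,None,fx=5.7,fy=5.0,interpolation=cv2.INTER_CUBIC)
cv2.imwrite('pics/tc.png',cv2.resize(a,(700,600),interpolation=cv2.INTER_CUBIC))
cv2.imwrite('pics/sc.png',cv2.resize(b,(700,600),interpolation=cv2.INTER_CUBIC))
E
```

```text
(no output)
```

View pics/tc.png

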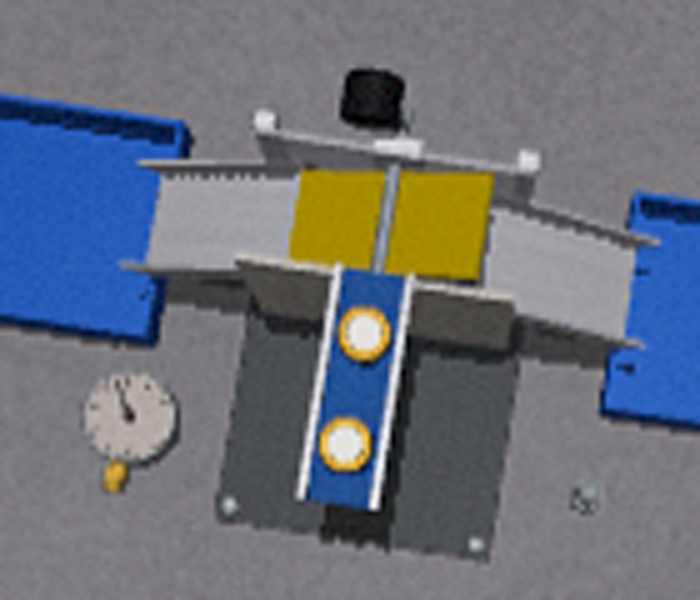

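View pics/sc.png

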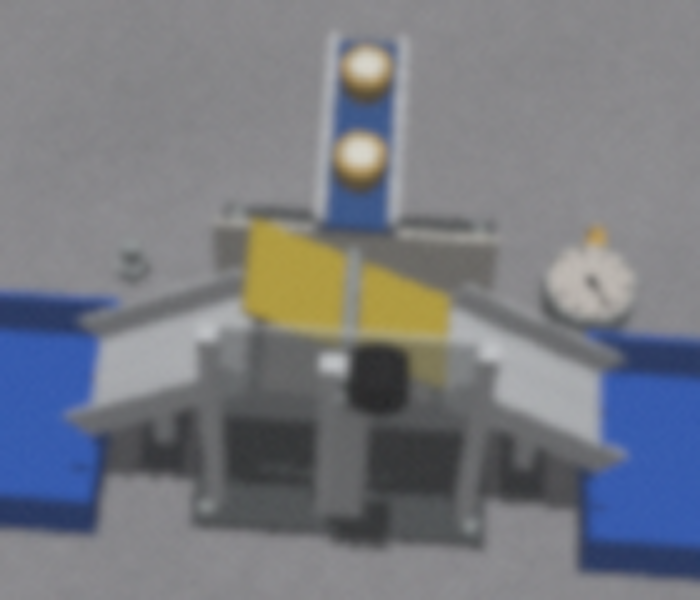

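The right (-y) end of the gate is up and the weight leans left, so the gate is at -0.55. The right end has to be pushed down to feed the right chute. In the crops, the front and rear capsule discs are at (364,333) and (345,445) in the top view, and at (360,155) and (367,65) in the scene view.

```bash
cat > h.py <<'E'
import numpy as np,cv2
from cell import sensors,optics,arm
def P(n):
    c=optics.calibration(n);R=cv2.Rodrigues(c['rvec'])[0];return c['camera_matrix'],c['D'],R,np.array(c['tvec']).reshape(3,1)
def nrm(n,p):
    K,D,R,t=P(n);return cv2.undistortPoints(np.array([[p]],float),K,D).reshape(2,1),R,t
def tri(na,pa,nb,pb):
    a,R,t=nrm(na,pa);b,S,u=nrm(nb,pb)
    X=cv2.triangulatePoints(np.hstack([R,t]),np.hstack([S,u]),a,b)[:,0];return X[:3]/X[3]
def onz(n,p,z):
    a,R,t=nrm(n,p);C=(-R.T@t)[:,0];d=R.T@np.array([a[0,0],a[1,0],1]);return C+d*(z-C[2])/d[2]
T=lambda p:(p[0]/5+230,p[1]/5+120)
S=lambda p:(p[0]/5+265,p[1]/5+160)
E
python3 - <<'E'
from h import *
np.set_printoptions(precision=4,suppress=True)
for k,a,b in [('front',(364,333),(360,155)),('rear',(345,445),(367,65)),('postL',(263,120),(489,352)),('postR',(529,160),(208,333)),('gateRback',(482,279),(256,220)),('gateRfrontish',(494,174),(245,310)),
 ('lipL',(337,268),(396,222)),('lipR',(408,275),(323,222)),('openL',(303,497),(404,38)),('openR',(374,507),(336,35))]:
    print(k,tri('top',T(a),'scene',S(b)),onz('top',T(a),.219 if 'l' in k[:1] or 'o'==k[0] else .232))
E
```

```text
front [0.5509 0.0449 0.2246] [0.5497 0.0441 0.232 ]
rear [0.485  0.0575 0.2259] [0.4843 0.0566 0.232 ]
postL [0.6843 0.1027 0.2103] [0.6788 0.1009 0.232 ]
postR [ 0.6555 -0.0555  0.2101] [ 0.6503 -0.0556  0.232 ]
gateRback [ 0.5833 -0.023   0.2136] [ 0.5798 -0.0257  0.232 ]
gateRfrontish [ 0.6461 -0.0337  0.2162] [ 0.6424 -0.0347  0.232 ]
lipL [0.5924 0.061  0.2122] [0.591  0.0596 0.219 ]
lipR [0.5872 0.0186 0.2109] [0.5857 0.0177 0.219 ]
openL [0.4563 0.0841 0.2133] [0.4558 0.0825 0.219 ]
openR [0.4493 0.0424 0.213 ] [0.4488 0.0411 0.219 ]
```

Call:
{"method": "arm_command", "body": {
  "deltas": [0,0,-0.256,0.4745,0.59,0.095,0,0,0,-0.256,0.4745,0.59,0.095,0,0,0,-0.256,0.4745,0.59,0.095,0,0,0,-0.256,0.4745,0.59,0.095,0,0,0,-0.256,0.4745,0.59,0.095,0,0,0,-0.256,0.4745,0.59,0.095,0,0,0,-0.256,0.4745,0.59,0.095,0,0,0,-0.256,0.4745,0.59,0.095,0,0,0,-0.256,0.4745,0.59,0.095,0,0,0,-0.256,0.4745,0.59,0.095,0,0,0,-0.256,0.4745,0.59,0.095,0,0,0,-0.256,0.4745,0.59,0.095,0,0,0,-0.256,0.4745,0.59,0.095,0,0,0,-0.256,0.4745,0.59,0.095,0,0,0,-0.256,0.4745,0.59,0.095,0,0,0,-0.256,0.4745,0.59,0.095,0,0,0,-0.256,0.4745,0.59,0.095,0,0,0,-0.256,0.4745,0.59,0.095,0,0,0,-0.256,0.4745,0.59,0.095,0]
}}

```text
clock: 2.0
position: [0.6148, -0.021, 0.3405]
ee_rot: [3.128, -0.277, -0.001]
force: [-0.2, -0.2, -0.4]
width: 0.002
gripper_force: 0.0
```

```bash
python3 - <<'E'
from h import *
s=sensors.observe();print(s['clock'],s['position'],s['ee_rot'],s['width'],s['joints'],s['force'])
c=optics.calibration('wrist');print(c)
R=cv2.Rodrigues(s['ee_rot'])[0];print(np.round(R,3))
cv2.imwrite('pics/w1.png',optics.get_image('wrist'))
E
```

```text
2.0 [ 0.61482038 -0.0209563   0.34053145] [ 3.12810561e+00 -2.77413822e-01 -1.08735621e-03] 0.002197906064776054 [ 0.11952422  0.37892645 -0.25233908  1.43180193  0.09600633  1.34373706
 -1.88505406] [-0.15505807 -0.24663306 -0.39358635]
{'camera_matrix': array([[304.04802363,   0.        , 315.12301148],
       [  0.        , 304.04802363, 199.30144834],
       [  0.        ,   0.        ,   1.        ]]), 'D': array([-0.04877644,  0.        ,  0.        ,  0.        ,  0.        ]), 'rvec': array([-1.8716307 ,  2.23807385,  0.35265235]), 'tvec': array([0.08821082, 0.51180505, 0.67046532])}
[[ 0.984 -0.176 -0.001]
 [-0.176 -0.984 -0.001]
 [-0.001  0.001 -1.   ]]
```

View pics/w1.png

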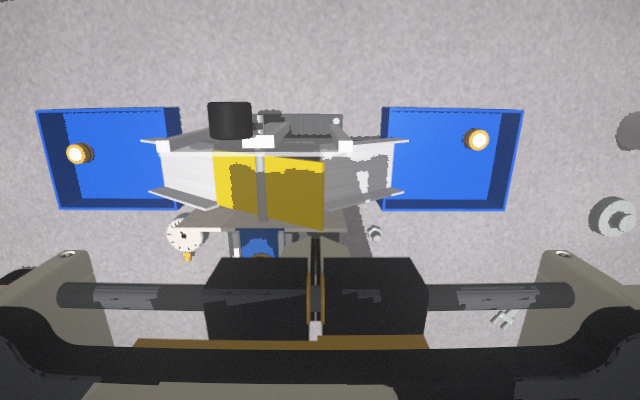

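The wrist view shows the gate's raised right end, with corners near (323,163) and (324,230), the guard knobs at (163,146) and (345,146), and the lip near row 229. I'll combine these with the top view and project where the fingertips are.

```bash
python3 - <<'E'
from h import *
np.set_printoptions(precision=4,suppress=True)
K,D,R,t=P('wrist');print('cam',(-R.T@t)[:,0])
pr=lambda X:cv2.projectPoints(np.array([X],float),R,t,K,D)[0].ravel()
p=sensors.observe()['position']
print('tcp',pr(p),'tip',pr(p-[0,0,.019]), 'tip +-19y',pr(p-[0,0,.019]+.019*np.array([.174,.985,0])),pr(p-[0,0,.047]*np.array([0,0,-1])))
for k,a,b,s in [('postL',(263,120),(163,146),(489,352)),('postR',(529,160),(345,146),(208,333)),('gRback',(482,279),(324,230),(256,220)),('gRfront',(494,174),(323,163),None)]:
    print(k,tri('top',T(a),'wrist',b),tri('scene',S(s),'wrist',b) if s else '')
lip=np.array([.589,.0393]);x=np.array([.985,-.174]);y=np.array([.174,.985])
for k,c in {'lipL':(0,.019,.219),'lipR':(0,-.019,.219),'gR b':(.004,-.0597,.2216),'gR f':(.068,-.0597,.2216),'gpL':(.072,.085,.215),'gpR':(.072,-.085,.215)}.items():
    q=lip+c[0]*x+c[1]*y;print(k,q,pr([*q,c[2]]))
E
```

```text
cam [ 0.6989 -0.0347  0.4794]
tcp [317.0739 272.3668] tip [316.8135 254.846 ] tip +-19y [284.0947 254.9291] [318.0594 338.8584]
postL [0.6851 0.1034 0.2118] [0.6865 0.1022 0.2147]
postR [ 0.6562 -0.0557  0.2065] [ 0.6571 -0.0544  0.2124]
gRback [ 0.5828 -0.0245  0.2156] [ 0.5797 -0.0211  0.2078]
gRfront [ 0.6462 -0.034   0.2158] 
lipL [0.5923 0.058 ] [237.6265 236.4592]
lipR [0.5857 0.0206] [277.9323 236.4152]
gR b [ 0.5826 -0.0202] [321.376  233.5454]
gR f [ 0.6456 -0.0313] [321.6414 165.4075]
gpL [0.6747 0.1105] [158.5977 160.4342]
gpR [ 0.6451 -0.057 ] [350.2984 159.333 ]
```

Call:
{"method": "arm_command", "body": {
  "deltas": [0,0,0,0,0,-0.05,0,0,0,0,0,0,-0.085,0,0,0,0,0,0,-0.095,0,0,0,0,0,0,-0.102,0,0,0,0,0,0,-0.109,0,0,0,0,0,0,-0.116,0,0,0,0,0,0,-0.123,0,0,0,0,0,0,-0.13,0]
}}

```text
clock: 2.85
position: [0.616, -0.0189, 0.2109]
ee_rot: [-3.13, 0.274, -0.002]
force: [-0.0, -0.3, 0.3]
width: 0.006
gripper_force: 0.1
```

Call:
{"method": "arm_command", "body": {
  "deltas": [0,0,0,0,0,-0.005,0,0,0,0,0,0,-0.01,0,0,0,0,0,0,-0.015,0,0,0,0,0,0,-0.018,0,0,0,0,0,0,-0.018,0]
}}

```text
clock: 3.35
position: [0.6154, -0.0189, 0.1922]
ee_rot: [3.13, -0.273, -0.001]
force: [-0.2, -0.3, 0.3]
width: 0.006
gripper_force: 0.0
```

```bash
python3 - <<'E'
from h import *
w=optics.get_image('top')[120:240,230:370];s=optics.get_image('scene')[160:280,265:405]
cv2.imwrite('pics/b.png',np.hstack([cv2.resize(i,(400,343),interpolation=cv2.INTER_CUBIC) for i in (w,s)]))
E
```

```text
(no output)
```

View pics/b.png

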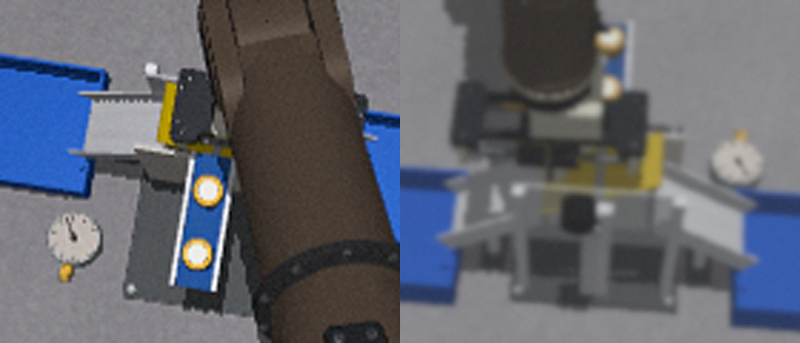

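The gate has tipped: its left end is now up and both capsules are still in the lane. Next I'll rise, turn 90°, and go behind the rear capsule.

Call:
{"method": "arm_command", "body": {
  "deltas": [0,0,0,0,0,0.05,0,0,0,0,0,0,0.1,0,0,0,0.1,-0.03,0.014,0.108,0,0,0,0.2,-0.06,0.028,0.108,0,0,0,0.3,-0.09,0.042,0.108,0,0,0,0.4,-0.12,0.056,0.108,0,0,0,0.5,-0.15,0.07,0.108,0,0,0,0.6,-0.1775,0.0835,0.108,0,0,0,0.7,-0.1775,0.0835,0.108,0,0,0,0.8,-0.1775,0.0835,0.108,0,0,0,0.9,-0.1775,0.0835,0.108,0,0,0,1,-0.1775,0.0835,0.108,0,0,0,1,-0.1775,0.0835,0.108,0,0,0,1,-0.1775,0.0835,0.108,0,0,0,1,-0.1775,0.0835,0.108,0,0,0,1,-0.1775,0.0835,0.108,0]
}}

```text
clock: 5.05
position: [0.4382, 0.0646, 0.3009]
ee_rot: [2.408, 2.017, 0.0]
force: [0.8, 0.0, 0.8]
width: 0.002
gripper_force: 0.0
```

```bash
python3 - <<'E'
from h import *
s=sensors.observe();print(s['clock'],s['position'],s['ee_rot'],s['joints'],s['force'])
K,D,R,t=P('wrist')
pr=lambda X:cv2.projectPoints(np.array([X],float),R,t,K,D)[0].ravel()
print('rear',pr([.4845,.057,.232]),'front',pr([.55,.0445,.232]),'tip',pr(s['position']-[0,0,.019]))
cv2.imwrite('pics/w2.png',optics.get_image('wrist'))
E
```

```text
5.05 [0.43816644 0.06463218 0.30088857] [2.40815652e+00 2.01710477e+00 3.51928137e-04] [ 0.23686366  0.13485891 -0.55786985  1.86902466  0.07793378  1.15877036
 -0.52443727] [0.79427667 0.03084801 0.8434318 ]
rear [377.53480173 221.20414588] front [466.26149869 221.94240146] tip [313.48633366 254.71643455]
```

View pics/w2.png

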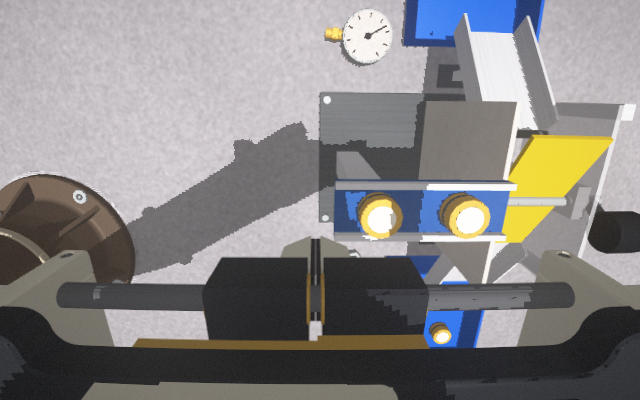

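The wrist view shows the capsule discs at (380,218) and (465,217), close to the predicted positions. The lane's rails run at rows 183 and 238.

```bash
python3 - <<'E'
from h import *
np.set_printoptions(precision=4,suppress=True)
for k,a,b,w in [('front',(364,333),(360,155),(465.5,216)),('rear',(345,445),(367,65),(380.5,217)),('lipL',(337,268),(396,222),(516,186)),('lipR',(408,275),(323,222),(507,239)),('openL',(303,497),(404,38),(335,183))]:
    print(k,tri('top',T(a),'wrist',w),tri('scene',S(b),'wrist',w),onz('wrist',w,.232 if k in('front','rear') else .219))
E
```

```text
front [0.5521 0.0451 0.2241] [0.5522 0.0459 0.2258] [0.5495 0.0495 0.232 ]
rear [0.4865 0.0571 0.2257] [0.4874 0.058  0.2285] [0.487 0.06  0.232]
lipL [0.592  0.0611 0.2226] [0.5961 0.061  0.2179] [0.5954 0.0611 0.219 ]
lipR [0.586  0.0184 0.223 ] [0.5907 0.0175 0.2175] [0.5894 0.0167 0.219 ]
openL [0.4578 0.0834 0.2029] [0.4581 0.0858 0.2148] [0.4584 0.0877 0.219 ]
```

Call:
{"method": "arm_command", "body": {
  "deltas": [0,0,0,0,0.0015,-0.03,0,0,0,0,0,0.0015,-0.05,0,0,0,0,0,0.0015,-0.0625,0,0,0,0,0,0.0015,-0.0625,0,0,0,0,0,0.0015,-0.0625,0]
}}

```text
clock: 5.6
position: [0.4384, 0.0663, 0.2387]
ee_rot: [2.407, 2.019, 0.001]
force: [-0.1, -0.3, 0.5]
width: 0.003
gripper_force: 0.0
```

Call:
{"method": "arm_command", "body": {
  "deltas": [0,0,0,0.005,-0.0009,0,0,0,0,0,0.01,-0.0018,0,0,0,0,0,0.015,-0.0027,0,0,0,0,0,0.02,-0.0036,0,0,0,0,0,0.025,-0.0045,0,0,0,0,0,0.03,-0.0055,0,0,0,0,0,0.035,-0.0064,0,0,0,0,0,0.04,-0.0073,0,0,0,0,0,0.045,-0.0083,0,0,0,0,0,0.05,-0.0092,0,0,0,0,0,0.055,-0.0101,0,0,0,0,0,0.06,-0.011,0]
}}

```text
schema error: expected a multiple of 7 numbers
```

```bash
python3 - <<'E'
from h import *
s=sensors.observe();print(s['clock'],s['position'],s['force'])
w=optics.get_image('wrist')[100:300,300:640]
cv2.imwrite('pics/w3.png',cv2.resize(w,(680,400)))
E
```

```text
5.6 [0.4384139  0.06629674 0.23873119] [-0.06726556 -0.31150816  0.53930965]
```

View pics/w3.png

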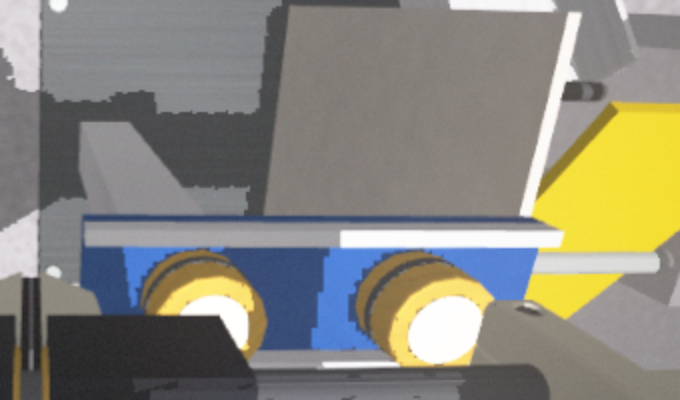

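The push call was refused as malformed, so nothing moved. The picture shows both capsules still in the lane, with the closed fingertip just behind its open end. I'll send the push again.

Call:
{"method": "arm_command", "body": {
  "deltas": [0,0,0,0.006,-0.0011,0,0,0,0,0,0.012,-0.0022,0,0,0,0,0,0.018,-0.0033,0,0,0,0,0,0.024,-0.0044,0,0,0,0,0,0.03,-0.0055,0,0,0,0,0,0.036,-0.0066,0,0,0,0,0,0.042,-0.0077,0,0,0,0,0,0.048,-0.0088,0,0,0,0,0,0.054,-0.0099,0,0,0,0,0,0.06,-0.011,0,0]
}}

```text
clock: 6.65
position: [0.4986, 0.0551, 0.2383]
ee_rot: [-2.406, -2.02, 0.0]
force: [-1.3, 1.2, 3.5]
width: 0.002
gripper_force: 1.5
```

Call:
{"method": "arm_command", "body": {
  "deltas": [0,0,0,0.005,-0.0009,0,0,0,0,0,0.01,-0.0018,0,0,0,0,0,0.015,-0.0028,0,0,0,0,0,0.02,-0.0037,0,0,0,0,0,0.025,-0.0046,0,0,0,0,0,0.03,-0.0055,0,0,0,0,0,0.034,-0.0063,0,0,0,0,0,0.034,-0.0063,0,0,0,0,0,0.034,-0.0063,0,0,0,0,0,0.034,-0.0063,0,0,0,0,0,0.034,-0.0063,0,0]
}}

```text
clock: 7.75
position: [0.5319, 0.0488, 0.2381]
ee_rot: [-2.406, -2.02, 0.0]
force: [-0.3, -0.6, -0.8]
width: 0.008
gripper_force: 0.0
```

```bash
python3 - <<'E'
from h import *
s=sensors.observe();print(s['clock'],s['position'],s['force'])
w=optics.get_image('wrist')[60:300,200:640];q=optics.get_image('scene')[160:280,215:455]
cv2.imwrite('pics/w4.png',np.vstack([cv2.resize(w,(600,327)),cv2.resize(q,(546,273))[:,:546] if 0 else cv2.resize(q,(600,270))]))
E
```

```text
7.75 [0.5318931  0.04877751 0.23808528] [-0.29626027 -0.62850964 -0.80961044]
```

View pics/w4.png

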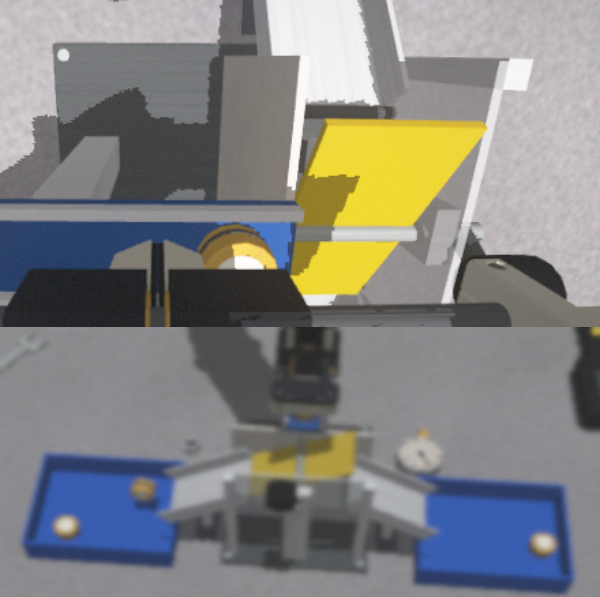

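The front capsule has run into the right tray and the rear one is still in the lane near the lip. I'll push it over, then back off and up.

Call:
{"method": "arm_command", "body": {
  "deltas": [0,0,0,0.005,-0.0009,0,0,0,0,0,0.01,-0.0018,0,0,0,0,0,0.015,-0.0028,0,0,0,0,0,0.02,-0.0037,0,0,0,0,0,0.025,-0.0046,0,0,0,0,0,0.03,-0.0055,0,0,0,0,0,0.034,-0.0063,0,0,0,0,0,0.034,-0.0063,0,0,0,0,0,0.034,-0.0063,0,0,0,0,0,0.014,-0.0026,0,0,0,0,0,-0.006,0.001,0.03,0,0,0,0,-0.006,0.001,0.08,0,0,0,0,-0.04,0.007,0.12,0,0,0,0,-0.08,0.015,0.12,0,0,0,0,-0.1,0.018,0.12,0,0,0,0,-0.1,0.018,0.12,0,0,0,0,-0.1,0.018,0.12,0,0,0,0,-0.1,0.018,0.12,0]
}}

```text
clock: 9.65
position: [0.4327, 0.0665, 0.3581]
ee_rot: [-2.407, -2.019, -0.0]
force: [-1.2, 0.3, -0.9]
width: 0.004
gripper_force: 0.0
```

```bash
python3 - <<'E'
from h import *
s=sensors.observe();print(s['clock'],s['position'],s['force'])
w=optics.get_image('top')[110:250,190:430];q=optics.get_image('scene')[160:280,215:455]
cv2.imwrite('pics/w5.png',np.vstack([cv2.resize(w,(560,327)),cv2.resize(q,(560,270))]))
E
```

```text
9.65 [0.43272138 0.06650295 0.35812248] [-1.22873942  0.30158702 -0.87310752]
```

View pics/w5.png

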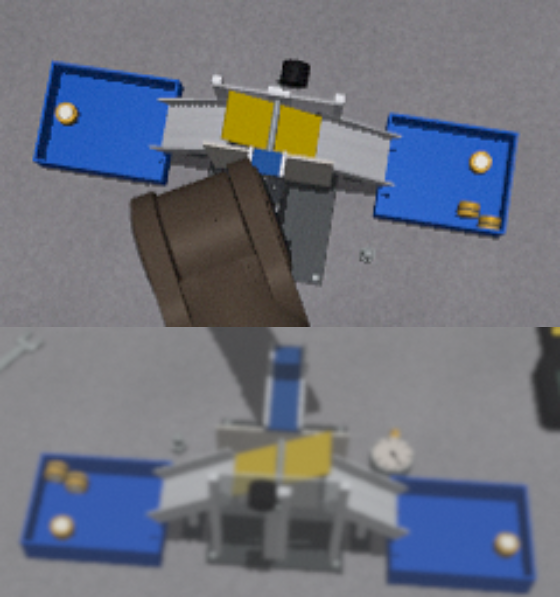

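Both capsules are in the right tray, standing on edge at (468,209) and (489,222) in the top half, and the lane is empty. I'll let them settle before handing in.

Call:
{"method": "arm_command", "body": {
  "deltas": [0,0,0,0,0,0,0,0,0,0,0,0,0,0,0,0,0,0,0,0,0,0,0,0,0,0,0,0,0,0,0,0,0,0,0,0,0,0,0,0,0,0,0,0,0,0,0,0,0,0,0,0,0,0,0,0,0,0,0,0,0,0,0,0,0,0,0,0,0,0,0,0,0,0,0,0,0,0,0,0,0,0,0,0,0,0,0,0,0,0,0,0,0,0,0,0,0,0,0,0,0,0,0,0,0,0,0,0,0,0,0,0,0,0,0,0,0,0,0,0,0,0,0,0,0,0,0,0,0,0,0,0,0,0,0,0,0,0,0,0]
}}

```text
clock: 11.75
position: [0.4321, 0.0668, 0.3582]
ee_rot: [2.406, 2.02, -0.0]
force: [-0.1, 0.0, 0.2]
width: 0.007
gripper_force: 0.0
```

```bash
python3 - <<'E'
from h import *
def g(): return optics.get_image('top')[150:215,345:415].astype(int)
def cen(i):
    m=((i[...,2]>i[...,0]+20)).astype(np.uint8); n,l,st,c=cv2.connectedComponentsWithStats(m); return [(int(st[k,4]),c[k].round(2).tolist()) for k in range(1,n) if st[k,4]>4]
a=g();print(cen(a))
for _ in range(20): b=g()
print(cen(b),abs(a-b).max(),sensors.observe()['clock'])
E
```

```text
[(52, [50.35, 29.0]), (95, [49.55, 51.87])]
[(52, [50.35, 29.0]), (95, [49.55, 51.87])] 25 12.8
```

Nothing in the tray has moved over 1 s, so I'm handing in.

```bash
python3 -c "
from cell import arm
print(arm.sign_off())"
```

```text
the job is handed in; nothing more can be done
None
```

The gate now feeds the right chute, both capsules lie at rest in the right tray, and the job is handed in after about 13 s of robot time; the sign-off returned no verdict.

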